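Tip a scoop tray of used sample vials into the waste bin

ROBOT

A 7-joint arm with a two-finger parallel gripper is mounted at the origin on the work surface. World frame = base frame: x ahead of the robot, y to its left, z up, the work surface at z = 0. Lengths are in m, angles in rad, forces in N, time in s.
With the tool pointing down it reaches from about 0.35 to 0.9 m from the base axis. Payload 19.9 kg.
Tool frame: the origin (TCP) lies between the finger pads, 19 mm behind the fingertips; this is the grasp point; z points along the fingers, y is the line along which they close (so a half turn about z gives the same grasp; the last joint's range is limited). The gripper opens to 94 mm and grips with 3 to 60 N. Pads are 16 mm wide; open, the fingers measure 119 mm over their backs; the gripper's body (75 mm by 177 mm) begins 78 mm behind the grasp point.
Start: joints at [-1.202, 0.417, -0.01, 1.614, 0.005, 1.111, -0.053], TCP at [0.249, 0.573, 0.224] pointing down, gripper open.
Joint ranges: [-2.81, 2.81], [-0.39, 2.02], [-1.27, 1.25], [0.06, 2.57], [-1.19, 4.33], [0.19, 2], [-2.82, 2.82]. Speed limits (rad/s): [1.89, 1.89, 2.39, 2.39, 3.01, 3.01, 3.01].

INTERFACE

Orientations are given as a rotation vector (axis times angle).
In Python, from workcell import robot gives the robot as it stands.
- The arm moves only by the shell command python3 -m handwheel 'ROWS' [FORCE]. ROWS is JSON, a list of rows, each a list of 3 entries, a list of its own where there are three numbers: the turn, a rotation vector about the world's x, y, z as a fraction of full scale, then the shift along the world's x, y, z as a fraction of full scale, then the closure, from 0 (fully open) to 1 (shut). In form: [[[wx, wy, wz], [dx, dy, dz], jaw], ...]. A call has exactly 8 rows; each row shifts and turns the commanded pose from where the row before left it; what a row does not reach is not made up. Full scale, the value 1, is 0.02 m for a shift and 0.08 rad for a turn. A row lasts 1/8 s, in which the tool goes at most 62.5 mm and 10.7 degrees, less where a joint would pass 70% of its speed; a pose out of reach is approached as far as the arm can. A call with a number of a shift or a turn outside -1 to 1 is refused whole. A call with a gripper value outside its range is refused whole. The fingers move at their own pace and stop on an object; FORCE is the grip in N (left out, the last holds). Time passes only in rows, so rows that do not move let the fingers close, or fill a call up. It gives the time, the measured TCP pose, the force, the opening and the grip force at its end, in the units of the state.
- robot.get_obs(): the state, without advancing time (a new reading comes with each control period).
- robot.get_image(name): name is "scene" or "top" or "wrist"; returns a dict with "img" (420x560x3 uint8, blue, green, red), "K" (3x3 intrinsics, pixels), "k1" (the pictures are not rectified: a ray, as slopes to the right and down, at radius r is drawn at 1 + k1 r^2 times it, then the intrinsics apply), "origin" and "rotation" of the camera in the world. Camera axes: x right, y down, z forward; pixel columns grow to the right and rows downward; lengths in m; the calibration is good to about 2 mm. A picture is of the moment at which its call begins. There is no depth.
- robot.close_job(): hands the job in; it is judged then, once.
The state is a dict: "time_s": time; "joint_pos": joint angles; "qvel": joint speeds; "joint_torque": joint torques, N m; "position": TCP position; "tcp_rot": TCP orientation; "ft_force": force on the tool from outside, world axes, zero at the start; "ft_torque": the same for the moment, N m; "opening": finger opening in m; "grip_force": force on a finger pad.
Only numpy, scipy, OpenCV 4.12 (cv2) and the standard library are available. Lean on these libraries where they do the work, as an engineer would, in place of code of your own. Each camera call takes 0.05 s, during which the arm holds its last target. There are 200 camera calls.

TASK

Lift the scoop tray out from between the tube racks (its handle cannot be reached there, so take it across its sides) and set it down level on the middle of the black mat with all four vials still in it; let go. Then take the tray by its handle and, holding it by the handle, tip all four vials out over its open end into the deep square bin. Finally set the empty tray back upright on the middle of the mat, let go, and leave the other things on the bench where they are.

Things in the scene. Friction and masses are not known exactly. Their poses are not given: they have to be found in the camera images.
- tray: Aluminium scoop tray, 145 long (x) x 64 wide (y) x 42 mm tall, walls and floor 3 mm; its whole -x end is open (the mouth, no lip), and a bar handle sticks out of its +x wall. Loose, 0.16 kg, holds four vials. Origin at the centre of the underside of its floor; z up. Starts on the bench (z = 0), mouth roughly towards the robot, handle in the lane between the racks.
- tray_handle (a point): Middle of the tray's handle, at (97.5, 0, 34) mm in the tray's frame; the handle is a straight bar 50 long (x, from 72.5 to 122.5) x 14 wide (y) x 16 mm tall (z from 26 to 42). Axes as the tray's.
- tray_mouth (a point): Middle of the edge of the tray's floor at its open end, at (-72.5, 0, 3) mm in the tray's frame. Axes as the tray's.
- vial1: Capped sample vial, a white cylinder with a blue cap, 60 mm long and 24 mm across, about 0.03 kg, loose. Origin at its middle, x along its length. Lies lengthwise in the tray at the start (2 by 2).
- vial2: Capped sample vial, a white cylinder with a blue cap, 60 mm long and 24 mm across, about 0.03 kg, loose. Origin at its middle, x along its length. Lies lengthwise in the tray at the start (2 by 2).
- vial3: Capped sample vial, a white cylinder with a blue cap, 60 mm long and 24 mm across, about 0.03 kg, loose. Origin at its middle, x along its length. Lies lengthwise in the tray at the start (2 by 2).
- vial4: Capped sample vial, a white cylinder with a blue cap, 60 mm long and 24 mm across, about 0.03 kg, loose. Origin at its middle, x along its length. Lies lengthwise in the tray at the start (2 by 2).
- mat: Black rubber mat fixed on the bench, 200 (x) x 150 (y) x 3 mm. Origin at the centre of its underside: its top is 3 mm above. It is clear at the start.
- bin: Grey plastic waste bin, deep, square and open at the top, 150 x 150 x 120 mm tall outside, rim 160 mm across, walls and floor 5 mm (140 x 140 mm opening, rim at z = 120 mm). Fixed, empty. Origin at the centre of its underside. It stands left or right of the mat; the racks stand on the other side.
- racks: A fixed pair of white tube racks with blue-capped tubes, a 36 mm lane between them. Each rack is 110 (x) x 60 (y) x 110 mm tall. Origin on the bench where the tray stands at the start; in this frame the racks cover x = 85 to 195 mm and y = 18 to 78 and -78 to -18 mm.
- pump_bottle: Bystander, clear pump bottle with blue pump, 58 mm across, 152 tall; loose, stands beside the tray, on its +y side. Origin at the centre of its underside.
- amber_bottle: Bystander, amber reagent bottle with black cap, 54 mm across, 120 tall; loose, stands beside the tray, on its -y side. Origin at the centre of its underside.
- swab_jar: Bystander, lidded clear jar, 76 mm across, 85 tall; loose, stands just beyond the bin. Origin at the centre of its underside.
- cup: Bystander, open yellow plastic cup, 64 mm across, 75 tall; loose, stands at the back, beyond the mat. Origin at the centre of its underside.
- pen_pot: Bystander, dark steel pot holding pens, 70 mm across, 90 tall (pens to 130); loose, stands at the back, beyond the mat. Origin at the centre of its underside.
- dishes: Bystander, stack of clear dishes, 90 mm across, 41 tall; loose, stands near the robot, on its left. Origin at the centre of its underside.
- carton: Bystander, closed cardboard carton, 80 x 110 x 55 mm; loose, stands near the robot, on its right. Origin at the centre of its underside.
Mind the look-alikes: they are no part of the job. Leave any pink or purple look-alike of the vial3 alone.

How it is judged:
By the outcome, as a careful person would: the job done as asked, in the order asked, and still so for the second after the job is handed in, with the robot touching nothing.
It also fails if it takes over 67 s, if anything falls off the work surface, if the arm or the gripper's body presses on something with over 40 N, if the wrist force passes 120 N, or if a joint passes its speed limit or range.

## Working session

There is one attempt and no reset: what is moved stays moved. The work goes in short steps, Python scripts to look and compute and a shell command to move; the robot and the scene stay as the last step left them, time stands still between calls to the robot, and variables do not carry over. Pictures are saved under pics/ and viewed, at most 10 in all, crops included, and the job is handed in when it is done.

```bash
mkdir -p pics; ls
cat > h.py <<'E'
import numpy as np, cv2
from workcell import robot
from scipy.spatial.transform import Rotation as R
def ray(c,u,v):
    K=c["K"];k=c["k1"];d=np.array([(u-K[0][2])/K[0][0],(v-K[1][2])/K[1][1]]);s=d.copy()
    for _ in range(30): s=d/(1+k*(s@s))
    return np.array(c["origin"]),np.array(c["rotation"])@np.array([s[0],s[1],1])
def plane(c,u,v,z):
    o,d=ray(c,u,v); return o+d*(z-o[2])/d[2]
def tri(c1,p1,c2,p2):
    o1,d1=ray(c1,*p1);o2,d2=ray(c2,*p2)
    t=np.linalg.lstsq(np.c_[d1,-d2],o2-o1,rcond=None)[0]
    a=o1+t[0]*d1;b=o2+t[1]*d2; return (a+b)/2,np.linalg.norm(a-b)
def proj(c,P):
    q=np.array(c["rotation"]).T@(np.array(P)-c["origin"]);s=q[:2]/q[2];s=s*(1+c["k1"]*(s@s))
    return c["K"][0][0]*s[0]+c["K"][0][2],c["K"][1][1]*s[1]+c["K"][1][2]
def save(name,c): 
    import pickle; pickle.dump(c,open(name+'.pkl','wb')); cv2.imwrite('pics/'+name+'.png',c["img"])
def load(name):
    import pickle; return pickle.load(open(name+'.pkl','rb'))
E
python3 - <<'E'
from h import *
for n in ("scene","top"):
    c=robot.get_image(n); save(n+'0',c); print(n,c["origin"],np.round(c["rotation"],3).tolist(),c["K"][0][0],c["k1"])
o=robot.get_obs(); print(o)
E
```

```text
pics
scene [ 1.29797623 -0.16938169  1.16647596] [-2.021, -1.67, 0.524] 437.33301038686733 -0.020713394859990335
top [ 0.44876387 -0.00565561  1.10291022] [-2.166, 2.208, -0.086] 443.28973743903043 0.037516559341286684
{'time_s': 0.1, 'joint_pos': array([-1.20248888,  0.41791811, -0.01027737,  1.61407871,  0.00474331,
        1.11067928, -0.05302349]), 'qvel': array([ 8.00123023e-04,  2.94085496e-05, -6.08921366e-04, -9.54750463e-04,
       -3.87886045e-04, -3.05455788e-04,  4.64555928e-04]), 'joint_torque': array([ 1.41769251e-03, -8.52572322e+01,  6.39367159e-01, -4.26681519e+01,
       -4.89929295e-02,  1.64746377e-02, -2.91458079e-06]), 'position': array([0.24893548, 0.57296246, 0.22370039]), 'tcp_rot': array([-6.39242165e-01, -3.07578283e+00,  1.66333534e-03]), 'ft_force': array([ 0.19903582,  0.61233507, -0.91690784]), 'ft_torque': array([-0.03166671,  0.0184182 , -0.01828054]), 'grip_force': 0.0, 'opening': 0.09429271078488538}
```

View pics/scene0.png

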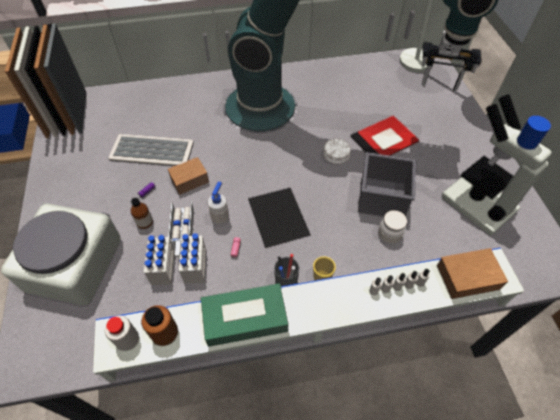

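View pics/top0.png

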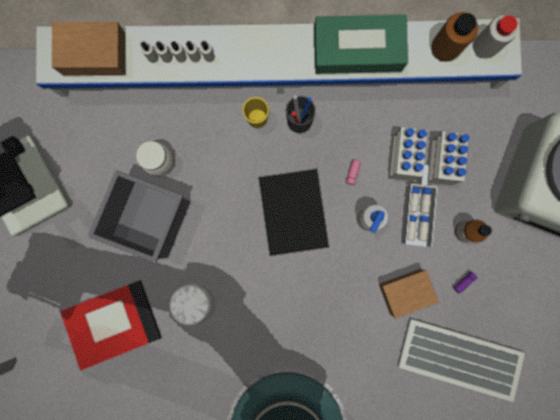

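The scene and top pictures show the tray with four white and blue vials at top (420,215), between the racks at (411,152) and (452,157). The mat is at (293,212) and the bin at (140,215). The look-alikes are a pink vial at top (353,172) and a purple one at (465,282). The true vials are the white ones in the tray, so the tray I want is the one holding them. I'll check this in a close crop.

```bash
sed -i 's/np.array(c\["rotation"\])/R.from_rotvec(c["rotation"]).as_matrix()/g' h.py
python3 - <<'E'
from h import *
t=load('top0');s=load('scene0')
a=cv2.resize(t["img"][115:265,345:495],None,fx=4,fy=4,interpolation=cv2.INTER_CUBIC)[:600,:400+0] if 0 else cv2.resize(t["img"][120:260,385:485],(400,560),interpolation=cv2.INTER_CUBIC)
b=cv2.resize(s["img"][170:310,120:220],(400,560),interpolation=cv2.INTER_CUBIC)
cv2.imwrite('pics/crop1.png',np.hstack([a,b]))
# mat, bin
h=cv2.cvtColor(t["img"],cv2.COLOR_BGR2HSV)
m=(t["img"].max(2)<35).astype(np.uint8); m[:160]=0;m[260:]=0;m[:,:250]=0;m[:,335:]=0
cn=max(cv2.findContours(m,0,2)[0],key=cv2.contourArea);r=cv2.boxPoints(cv2.minAreaRect(cn))
print('mat top',r.round(1).tolist(),[plane(t,*p,.003).round(4)[:2].tolist() for p in r])
ms=(s["img"].max(2)<35).astype(np.uint8); ms[:180]=0;ms[250:]=0;ms[:,:240]=0;ms[:,315:]=0
cn=max(cv2.findContours(ms,0,2)[0],key=cv2.contourArea)
q=cv2.approxPolyDP(cn,6,True)[:,0]
print('mat scene',[(p.tolist(),plane(s,*map(float,p),.003).round(4)[:2].tolist()) for p in q])
for n,p in dict(binTL=(117,171),binTR=(190,200),binBR=(159,260),binBL=(89,234)).items(): print(n,plane(t,*p,.12).round(3))
for n,p in dict(b1=(362,152),b2=(416,158),b3=(414,216-20),b4=(360,207-15)).items(): print(n,plane(s,*p,.12).round(3))
E
```

```text
mat top [[274.8999938964844, 176.6999969482422], [315.0, 170.0], [325.5, 233.1999969482422], [285.5, 239.89999389648438]] [[0.61, 0.0167], [0.6249, -0.0838], [0.4663, -0.1061], [0.4517, -0.0066]]Traceback (most recent call last):
  File "<stdin>", line 12, in <module>
ValueError: max() iterable argument is empty
```

View pics/crop1.png

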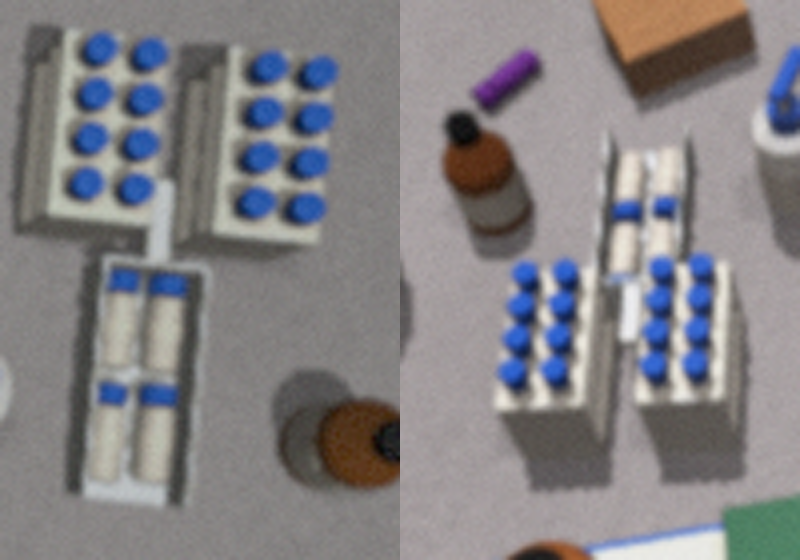

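The crop confirms it: four white and blue vials lie in the tray, at 4x crop (135,320). The handle is at (160,215) in the lane, the mouth is at (130,490), and the purple vial lies apart. Next I'll measure the coarse poses.

Run:
```python
from h import *
t=load('top0');s=load('scene0')
def mat(c,box,th,n):
    g=c["img"].max(2).astype(int);m=np.zeros(g.shape,np.uint8);x0,x1,y0,y1=box;m[y0:y1,x0:x1]=g[y0:y1,x0:x1]<th
    cn=max(cv2.findContours(m,0,2)[0],key=cv2.contourArea);r=cv2.convexHull(cn)
    for e in range(2,20):
        q=cv2.approxPolyDP(r,e,True)[:,0].astype(float)
        if len(q)==4:break
    P=np.array([plane(c,*p,.003)[:2] for p in q]);print(n,q.tolist(),P.round(3).tolist(),P.mean(0).round(4),np.linalg.norm(P-np.roll(P,1,0),axis=1).round(3))
mat(t,(245,340,155,265),60,'mat top'); mat(s,(235,320,180,255),75,'mat scene')
def T(n,a,b): print(n,*[np.round(x,4) for x in tri(t,a,s,b)])
T('handle end',(425.7,165.2),(177,255.))
T('-y mouth rim',(432.5,245),(171.7,203)); 
T('-y back rim',(437.5,187),(120+605/4-100,170+275/4)); T('matc',(294,212),(279.5,215.5))
P=[plane(t,*p,.042) for p in [(410.75,184.5),(437.5,187),(425.7,165.2)]];print(np.round(P,4))
P=np.array([plane(t,*p,.12) for p in [(117,171),(190,200),(159,260),(89,234)]]);print('bin',P.round(3),P.mean(0),np.linalg.norm(P-np.roll(P,1,0),axis=1))
T('bin c1',(190,200),(414,160));T('bin c2',(117,171),(413,197))
for n,a,b,z in [('pump',(375,217),(219,205),.1),('amber',(477,231),(140,205),.12)]: print(n,plane(t,*a,z).round(3),plane(s,*b,z).round(3))
o=robot.get_obs();print(R.from_rotvec(o["tcp_rot"]).as_matrix().round(3))
```

```text
mat top [[316.0, 170.0], [327.0, 246.0], [270.0, 254.0], [259.0, 178.0]] [[0.625, -0.086], [0.435, -0.109], [0.418, 0.032], [0.607, 0.057]] [ 0.5212 -0.0266] [0.144 0.191 0.142 0.191]
mat scene [[290.0, 189.0], [309.0, 234.0], [265.0, 246.0], [249.0, 199.0]] [[0.422, 0.034], [0.607, 0.057], [0.624, -0.085], [0.437, -0.107]] [ 0.5226 -0.0253] [0.142 0.186 0.143 0.188]
handle end [ 0.6257 -0.3481  0.0386] 0.002
-y mouth rim [ 0.4334 -0.3547  0.0401] 0.0038
-y back rim [ 0.5717 -0.365   0.0501] 0.0121
matc [ 0.5213 -0.0249  0.0047] 0.0085
[[ 0.5789 -0.3103  0.042 ]
 [ 0.5716 -0.374   0.042 ]
 [ 0.625  -0.348   0.042 ]]
bin [[0.612 0.365 0.12 ]
 [0.544 0.204 0.12 ]
 [0.413 0.272 0.12 ]
 [0.473 0.424 0.12 ]] [0.51057298 0.31603398 0.12      ] [0.1506711  0.17445321 0.14753449 0.16370393]
bin c1 [0.5639 0.2568 0.2585] 0.1733
bin c2 [0.6114 0.3649 0.1241] 0.0035
pump [ 0.499 -0.21   0.1  ] [ 0.514 -0.204  0.1  ]
amber [ 0.463 -0.429  0.12 ] [ 0.485 -0.432  0.12 ]
[[-0.917  0.398 -0.   ]
 [ 0.398  0.917 -0.001]
 [-0.    -0.001 -1.   ]]
```

```bash
r='echo'; 
log(){ python3 -c "
from workcell import robot;import json
o=robot.get_obs();print(o['time_s'],o['position'].round(3));open('log.txt','a').write(json.dumps([o['joint_pos'].tolist(),o['position'].tolist(),o['tcp_rot'].tolist()])+'\n')"; }
log
python3 -m handwheel '[[[0,0,0.08],[0.3,-0.95,0.25],0],[[0,0,0.08],[0.3,-0.95,0.25],0],[[0,0,0.08],[0.3,-0.95,0.25],0],[[0,0,0.08],[0.3,-0.95,0.25],0],[[0,0,0.08],[0.3,-0.95,0.25],0],[[0,0,0.08],[0.3,-0.95,0.25],0],[[0,0,0.08],[0.3,-0.95,0.25],0],[[0,0,0.08],[0.3,-0.95,0.25],0]]'; log
python3 -m handwheel '[[[0,0,0.08],[0.3,-0.95,0.25],0],[[0,0,0.08],[0.3,-0.95,0.25],0],[[0,0,0.08],[0.3,-0.95,0.25],0],[[0,0,0.08],[0.3,-0.95,0.25],0],[[0,0,0.08],[0.3,-0.95,0.25],0],[[0,0,0.08],[0.3,-0.95,0.25],0],[[0,0,0.08],[0.3,-0.95,0.25],0],[[0,0,0.08],[0.3,-0.95,0.25],0]]'; log
python3 -m handwheel '[[[0,0,0.08],[0.3,-0.95,0],0],[[0,0,0.08],[0.3,-0.95,0],0],[[0,0,0.08],[0.3,-0.95,0],0],[[0,0,0.08],[0.3,-0.95,0],0],[[0,0,0.08],[0.3,-0.95,0],0],[[0,0,0.08],[0.3,-0.95,0],0],[[0,0,0.08],[0.3,-0.95,0],0],[[0,0,0.08],[0.3,-0.95,0],0]]'; log
python3 -m handwheel '[[[0,0,0.08],[0.3,-0.95,0],0],[[0,0,0.08],[0.3,-0.95,0],0],[[0,0,0.08],[0.3,-0.95,0],0],[[0,0,0.08],[0.3,-0.95,0],0],[[0,0,0.08],[0.3,-0.95,0],0],[[0,0,0.08],[0.3,-0.95,0],0],[[0,0,0.08],[0.3,-0.95,0],0],[[0,0,0.08],[0.3,-0.95,0],0]]'; log
python3 -m handwheel '[[[0,0,0.08],[0.3,-0.95,0],0],[[0,0,0.08],[0.3,-0.95,0],0],[[0,0,0.08],[0.3,-0.95,0],0],[[0,0,0.08],[0.3,-0.95,0],0],[[0,0,0.08],[0.3,-0.95,0],0],[[0,0,0.08],[0.3,-0.95,0],0],[[0,0,0.08],[0.3,-0.95,0],0],[[0,0,0.08],[0.3,-0.95,0],0]]'; log
python3 - <<'E'
from h import *
c=robot.get_image("wrist");save('w1',c);print(c["origin"],c["rotation"])
import json
L=[json.loads(l) for l in open('log.txt')]
for q,p,r in L: print(np.round(q,3),np.round(p,4),np.round(r,3))
E
```

```text
0.1 [0.249 0.573 0.224]
time_s: 1.1
position: [0.2974, 0.42, 0.2646]
tcp_rot: [0.56, 3.091, -0.0]
ft_force: [-0.8, -0.1, -0.0]
opening: 0.0941
grip_force: 0.0
1.1 [0.297 0.42  0.265]
time_s: 2.1
position: [0.3452, 0.268, 0.3045]
tcp_rot: [-0.48, -3.105, -0.0]
ft_force: [-0.1, 0.7, -0.6]
opening: 0.094
grip_force: 0.0
2.1 [0.345 0.268 0.305]
time_s: 3.1
position: [0.3929, 0.116, 0.3043]
tcp_rot: [-0.401, -3.116, -0.001]
ft_force: [-0.3, 0.3, 0.6]
opening: 0.0944
grip_force: 0.0
3.1 [0.393 0.116 0.304]
time_s: 4.1
position: [0.4407, -0.0358, 0.3043]
tcp_rot: [0.321, 3.125, 0.001]
ft_force: [-0.0, -0.4, 0.1]
opening: 0.0941
grip_force: 0.0
4.1 [ 0.441 -0.036  0.304]
time_s: 5.1
position: [0.4886, -0.1877, 0.3043]
tcp_rot: [0.24, 3.132, 0.001]
ft_force: [-0.1, -0.0, 0.3]
opening: 0.094
grip_force: 0.0
5.1 [ 0.489 -0.188  0.304]
[ 0.4055266  -0.17586298  0.46558509] [2.20727312 1.89215928 0.28338863]
[-1.202  0.418 -0.01   1.614  0.005  1.111 -0.053] [0.2489 0.573  0.2237] [-6.390e-01 -3.076e+00  2.000e-03]
[-1.043  0.18   0.032  1.839 -0.006  1.123  0.204] [0.2974 0.42   0.2646] [ 0.56   3.091 -0.   ]
[-8.790e-01 -7.000e-03  1.480e-01  1.952e+00  1.000e-03  1.197e+00
  5.320e-01] [0.3452 0.268  0.3045] [-0.48  -3.105 -0.   ]
[-0.714 -0.073  0.335  2.01   0.026  1.201  0.926] [0.3929 0.116  0.3043] [-4.010e-01 -3.116e+00 -1.000e-03]
[-0.541 -0.009  0.555  1.952  0.005  1.197  1.378] [ 0.4407 -0.0358  0.3043] [3.210e-01 3.125e+00 1.000e-03]
[-0.305  0.195  0.709  1.782 -0.135  1.214  1.86 ] [ 0.4886 -0.1877  0.3043] [2.400e-01 3.132e+00 1.000e-03]
```

View pics/w1.png

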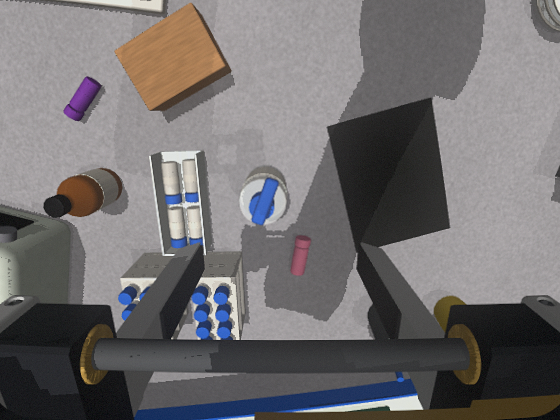

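The wrist picture shows the tray at (180,200) with its mouth edge at (180,153). The amber bottle is at (85,195), the pump at (263,198) and the pink look-alike at (301,255). I'll go on above the tray and take a second view.

```bash
python3 -m handwheel '[[[0,0,0.08],[0.25,-0.93,0],0],[[0,0,0.08],[0.25,-0.93,0],0],[[0,0,0.08],[0.25,-0.93,0],0],[[0,0,0.08],[0.25,-0.93,0],0],[[0,0,0.08],[0.25,-0.93,0],0],[[0,0,0.08],[0.25,-0.93,0],0],[[0,0,0.08],[0.25,-0.93,0],0],[[0,0,0.08],[0.25,-0.93,0],0]]'
python3 - <<'E'
from h import *
import json
from scipy.optimize import least_squares
c=robot.get_image("wrist");save('w2',c)
o=robot.get_obs();open('log.txt','a').write(json.dumps([o['joint_pos'].tolist(),o['position'].tolist(),o['tcp_rot'].tolist()])+'\n')
L=[json.loads(l) for l in open('log.txt')]
import itertools
def fk(q,h,a,b,w,s,o7,oa=0,ob=0):
    Z=lambda t:R.from_euler('z',t);Y=lambda t:R.from_euler('y',t);e=np.array([0,0,1.]);ex=np.array([1.,0,0])
    r=Z(s[0]*q[0])*Y(q[1]);p=h*e;r=r*Z(s[1]*q[2]);p=p+r.apply(a*e+oa*ex);r=r*Y(q[3]);p=p+r.apply(-oa*ex);r=r*Z(s[2]*q[4]);p=p+r.apply(b*e);r=r*Y(q[5])*Z(s[3]*q[6]+o7);p=p+r.apply(w*e+ob*ex)
    return p,r
best=None
for s in itertools.product([-1,1],repeat=4):
    def f(x):
        out=[]
        for q,p,rv in L:
            P,r=fk(q,*x[:4],s,x[4],*x[5:]);out+=list(P-p)+list(.3*(r.as_matrix()-R.from_rotvec(rv).as_matrix()).ravel())
        return out
    for o7 in(0,1.57,3.14,-1.57):
        z=least_squares(f,[.35,.45,.45,.3,o7,0,0])
        if best is None or z.cost<best[0]: best=(z.cost,s,z.x)
print(best); json.dump([best[1],best[2].tolist()],open('fk.json','w'))
print(np.round(L[-1][0],3),L[-1][1:])
E
```

```text
time_s: 6.15
position: [0.5286, -0.3361, 0.3043]
tcp_rot: [0.16, 3.137, 0.001]
ft_force: [0.2, 0.1, 0.0]
opening: 0.0937
grip_force: 0.0
(np.float64(0.0012248613515889887), (-1, -1, -1, -1), array([-21.49224084,   0.45196373,   0.5220862 , -21.56570792,
         1.57190176,  -0.03925759,  -0.02379662]))
[ 0.003  0.433  0.721  1.528 -0.292  1.291  2.226] [[0.5284531449822489, -0.3381700951515104, 0.3041911793994695], [-0.1623660311373477, -3.1371120023344505, 0.0009799409189315007]]
```

View pics/w2.png

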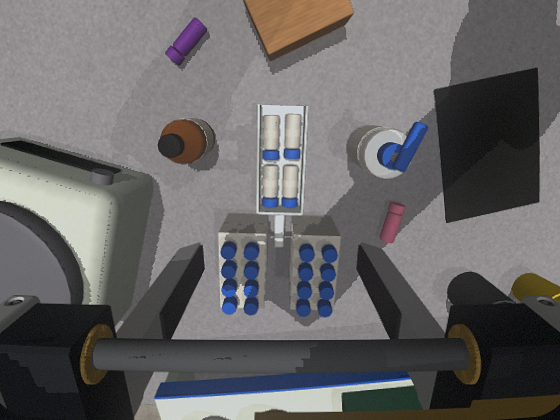

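The second view shows the tray upright: mouth rim corners (258,106) and (307,107), back corners (257,213) and (302,214), handle at (280,230). The amber cap is at (171,146) and the pump head at (395,155). Next I'll triangulate these against view 1.

Run:
```python
from h import *
a=load('w1');b=load('w2')
for n,p,q in [('mouth -y',(150,155),(258,106)),('mouth +y',(204,151),(307,107)),('back -y',(163,256),(257.5,213)),('amber cap',(57,205),(171,146)),('pink',(301,255),(392,222))]:
    X,e=tri(a,p,b,q);print(n,X.round(4),round(e,4))
P={}
for n,q in [('m-',(258,106)),('m+',(307,107)),('b-',(257.5,213)),('b+',(302,214))]: P[n]=plane(b,*q,.042);print(n,P[n].round(4))
for u,v in(('m-','m+'),('b-','b+'),('m-','b-'),('m+','b+')):
    d=P[v]-P[u];print(u,v,np.linalg.norm(d).round(4),np.degrees(np.arctan2(d[1],d[0])).round(1))
print(sum(P.values())/4)
print('pump body bottom-ish',plane(b,378,153,.1),'amber',plane(b,190,142,.06),plane(b,171,146,.12))
print('handle end z.042',plane(b,279,245,.042)); print('mat',[plane(b,*p,.003).round(4) for p in [(538,69),(434,89),(446,221),(539,206)]])
g=cv2.resize(b["img"][85:260,140:430],None,fx=2.7,fy=2.7,interpolation=cv2.INTER_CUBIC);cv2.imwrite('pics/w2c.png',g)
```

```text
mouth -y [ 0.4339 -0.3547  0.0361] 0.002
mouth +y [ 0.442  -0.2897  0.0044] 0.0005
back -y [ 0.575  -0.3714  0.045 ] 0.0012
amber cap [ 0.4673 -0.45    0.111 ] 0.0014
pink [ 0.6207 -0.1748  0.0094] 0.0005
m- [ 0.435  -0.3541  0.042 ]
m+ [ 0.4425 -0.2928  0.042 ]
b- [ 0.5753 -0.3718  0.042 ]
b+ [ 0.5831 -0.3108  0.042 ]
m- m+ 0.0618 83.1
b- b+ 0.0615 82.8
m- b- 0.1415 -7.2
m+ b+ 0.1418 -7.3
[ 0.50897208 -0.33239752  0.042     ]
pump body bottom-ish [ 0.50058209 -0.22121936  0.1       ] amber [ 0.46909548 -0.44250856  0.06      ] [ 0.46745417 -0.44671831  0.12      ]
handle end z.042 [ 0.62593265 -0.34722173  0.042     ]
mat [array([0.4183, 0.0377, 0.003 ]), array([ 0.4344, -0.1127,  0.003 ]), array([ 0.6302, -0.0881,  0.003 ]), array([0.6213, 0.0622, 0.003 ])]
```

View pics/w2c.png

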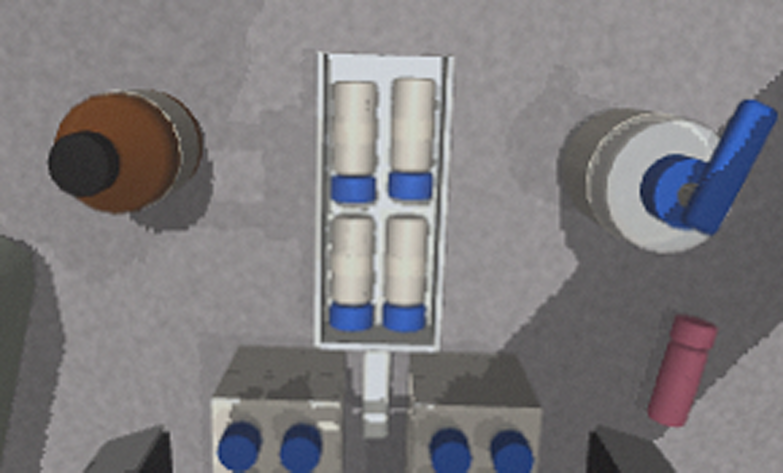

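Run:
```python
from h import *
a=load('w1');b=load('w2');s=load('scene0');t=load('top0')
def wd(c,box):
    x0,x1,y0,y1=box;g=c["img"][y0:y1,x0:x1].astype(int);h=cv2.cvtColor(c["img"][y0:y1,x0:x1],cv2.COLOR_BGR2HSV)
    m=((g.min(2)>140)).astype(np.uint8);n,l,st,ce=cv2.connectedComponentsWithStats(m);i=1+np.argmax(st[1:,4]);return ce[i]+[x0,y0],st[i]
for n,c,bx in (('w1',a,(235,295,165,230)),('w2',b,(340,425,115,185))): print(n,*wd(c,bx))
print('disc edges left/right tri', tri(a,(240,200),b,(363.5,150)), tri(a,(287,200),b,(408,153)))
for z in (0,.05,.09,.1,.11):
  print(z,'left edge shoulder',plane(b,365,152,z).round(4),'base left',plane(b,346.7,150,z).round(4))
A=R.from_rotvec(robot.get_obs()["tcp_rot"]).as_matrix();print(A.round(3))
```

```text
w1 [245.36333609 193.65235343] [   0    0   40   65 1211]
w2 [384.94801223 138.58042813] [  12    0   70   63 1635]
disc edges left/right tri (array([ 0.4966012 , -0.23698774,  0.098269  ]), np.float64(0.0015782462998308)) (array([ 0.50679646, -0.18235912,  0.09005732]), np.float64(0.0027202816255122862))
0 left edge shoulder [ 0.5125 -0.2107  0.    ] base left [ 0.5071 -0.237   0.    ]
0.05 left edge shoulder [ 0.5053 -0.2234  0.05  ] base left [ 0.5004 -0.2469  0.05  ]
0.09 left edge shoulder [ 0.4995 -0.2335  0.09  ] base left [ 0.4951 -0.2547  0.09  ]
0.1 left edge shoulder [ 0.498 -0.236  0.1  ] base left [ 0.4937 -0.2567  0.1   ]
0.11 left edge shoulder [ 0.4966 -0.2386  0.11  ] base left [ 0.4924 -0.2587  0.11  ]
[[-0.995  0.103 -0.   ]
 [ 0.103  0.995 -0.001]
 [ 0.    -0.001 -1.   ]]
```

```bash
python3 -m handwheel '[[[0,0,-0.25],[-0.6,0.2,-1],0],[[0,0,0],[0,0,-1],0],[[0,0,0],[0,0,-1],0],[[0,0,0],[0,0,-1],0],[[0,0,0],[0,0,-1],0],[[0,0,0],[0,0,-1],0],[[0,0,0],[0,0,-1],0],[[0,0,0],[0,0,-1],0]]'
python3 -m handwheel '[[[0,0,0],[0,0,-1],0],[[0,0,0],[0,0,-1],0],[[0,0,0],[0,0,-1],0],[[0,0,0],[0,0,-1],0],[[0,0,0],[0,0,-0.75],0],[[0,0,0],[0,0,-0.75],0],[[0,0,0],[0,0,0],0],[[0,0,0],[0,0,0],0]]'
python3 -m handwheel '[[[0,0,0],[0,0,0],1],[[0,0,0],[0,0,0],1],[[0,0,0],[0,0,0],1],[[0,0,0],[0,0,0],1],[[0,0,0],[0,0,0],1],[[0,0,0],[0,0,0],1],[[0,0,0],[0,0,0],1],[[0,0,0],[0,0,0],1]]' 50
```

```text
time_s: 7.2
position: [0.517, -0.3315, 0.1428]
tcp_rot: [-0.192, -3.136, 0.0]
ft_force: [-0.3, 0.2, -0.6]
opening: 0.094
grip_force: 0.0
time_s: 8.2
position: [0.5172, -0.3318, 0.0347]
tcp_rot: [0.193, 3.135, -0.001]
ft_force: [-0.6, 0.9, -0.6]
opening: 0.0938
grip_force: 0.0
time_s: 9.2
position: [0.5171, -0.3318, 0.0345]
tcp_rot: [0.193, 3.135, -0.001]
ft_force: [-1.3, -1.7, 6.4]
opening: 0.0636
grip_force: 50.0
```

```bash
python3 -m handwheel '[[[0,0,0],[0,0,0.4],1],[[0,0,0],[0,0,0.6],1],[[0.06,0.5,0],[0,0,1],1],[[0.06,0.5,0],[0,0,1],1],[[0,0,0],[0,0,1],1],[[0,0,0],[0,0,1],1],[[0,0,0],[0,0,1],1],[[0,0,0],[0,0,1],1]]'
python3 -m handwheel '[[[0,0,0],[0,0,1],1],[[0,0,0],[0,0,1],1],[[0,0,0],[0,0,1],1],[[0,0,0],[0,0.3,0],1],[[0,0,0.2],[0.05,0.6,0],1],[[0,0,0.2],[0.05,0.9,0],1],[[0,0,0.2],[0.05,0.9,0],1],[[0,0,0.2],[0.05,0.9,0],1]]'
python3 -m handwheel '[[[0,0,0.2],[0.05,0.9,0],1],[[0,0,0.2],[0.05,0.9,0],1],[[0,0,0.2],[0.05,0.9,0],1],[[0,0,0.2],[0.05,0.9,0],1],[[0,0,0.2],[0.05,0.9,0],1],[[0,0,0.2],[0.05,0.9,0],1],[[0,0,0.2],[0.05,0.9,0],1],[[0,0,0.2],[0.05,0.9,0],1]]'
python3 -m handwheel '[[[0,0,0.2],[0.05,0.9,0],1],[[0,0,0.2],[0.05,0.9,0],1],[[0,0,0.2],[0.05,0.9,0],1],[[0,0,0.2],[0.05,0.9,0],1],[[0,0,0],[0,0.6,0],1],[[0,0,0],[0,0.3,0],1],[[0,0,0],[0,0,0],1],[[0,0,0],[0,0,0],1]]'
python3 - <<'E'
from h import *
c=robot.get_image("wrist");save('w3',c);s=robot.get_image("scene");save('s3',s)
o=robot.get_obs();print(o["position"],R.from_rotvec(o["tcp_rot"]).as_matrix().round(3),o["joint_pos"].round(2),o["opening"])
cv2.imwrite('pics/c3.png',np.hstack([cv2.resize(c["img"],(400,300)),cv2.resize(s["img"][130:280,120:320],(400,300))]))
E
```

```text
time_s: 10.2
position: [0.5168, -0.3316, 0.1757]
tcp_rot: [-0.188, -3.056, -0.007]
ft_force: [-0.0, 0.0, -2.9]
opening: 0.0637
grip_force: 50.0
time_s: 11.2
position: [0.5211, -0.2578, 0.2341]
tcp_rot: [-0.087, -3.06, -0.003]
ft_force: [-0.3, 0.4, -2.5]
opening: 0.0638
grip_force: 50.0
time_s: 12.2
position: [0.5291, -0.1144, 0.2342]
tcp_rot: [0.108, -3.059, 0.005]
ft_force: [0.1, 0.3, -3.1]
opening: 0.0637
grip_force: 50.0
time_s: 13.2
position: [0.533, -0.0262, 0.2342]
tcp_rot: [0.203, -3.055, 0.009]
ft_force: [-0.1, 0.1, -3.2]
opening: 0.0638
grip_force: 50.0
[ 0.53299038 -0.02610238  0.23425691] [[-0.988 -0.132 -0.08 ]
 [-0.132  0.991 -0.011]
 [ 0.08  -0.    -0.997]] [-0.5   0.33  0.61  1.79 -0.18  1.16  1.87] 0.0638564959845003
```

View pics/c3.png

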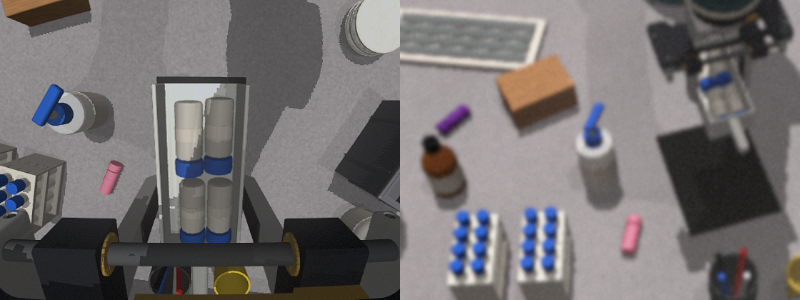

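All four vials are in the lifted tray, at (205,165) in the left half, and the mat is free below it. Setting it down level.

```bash
python3 -m handwheel '[[[0.07,-0.5,0],[0,0.1,-1],1],[[0.07,-0.5,0],[0,0,-1],1],[[0,0,0],[0,0,-1],1],[[0,0,0],[0,0,-1],1],[[0,0,0],[0,0,-1],1],[[0,0,0],[0,0,-1],1],[[0,0,0],[0,0,-1],1],[[0,0,0],[0,0,-1],1]]'
python3 -m handwheel '[[[0,0,0],[0,0,-0.8],1],[[0,0,0],[0,0,-0.5],1],[[0,0,0],[0,0,-0.3],1],[[0,0,0],[0,0,-0.2],1],[[0,0,0],[0,0,0],1],[[0,0,0],[0,0,0],1],[[0,0,0],[0,0,0],1],[[0,0,0],[0,0,0],1]]'
python3 -c "
from h import *
o=robot.get_obs();print(o['position'],R.from_rotvec(o['tcp_rot']).as_matrix().round(3).tolist())"
```

```text
time_s: 14.3
position: [0.5331, -0.0239, 0.0736]
tcp_rot: [-0.209, 3.134, -0.0]
ft_force: [0.4, 0.5, -2.2]
opening: 0.0635
grip_force: 50.0
time_s: 15.3
position: [0.5331, -0.0235, 0.0384]
tcp_rot: [-0.209, 3.134, 0.0]
ft_force: [-0.0, 0.7, -1.7]
opening: 0.0637
grip_force: 50.0
[ 0.53305965 -0.02354925  0.0383624 ] [[-0.991, -0.133, 0.0], [-0.133, 0.991, 0.0], [-0.0, 0.0, -1.0]]
```

```bash
python3 -m handwheel '[[[0,0,0],[0,0,-0.05],1],[[0,0,0],[0,0,0],0],[[0,0,0],[0,0,0],0],[[0,0,0],[0,0,0],0],[[0,0,0],[0,0,0],0],[[0,0,0],[0,0,0],0],[[0,0,0],[0,0,0.5],0],[[0,0,0],[0,0,1],0]]'
python3 -m handwheel '[[[0,0,0],[0,0,1],0],[[0,0,0],[0,0,1],0],[[0,0,0],[0,0,1],0],[[0,0,0],[0.9,0.1,1],0],[[0,0,0],[0.9,0.1,0],0],[[0,0,0],[0.9,0.1,0],0],[[0,0,0],[0.9,0.1,0],0],[[0,0,0],[0.7,0.1,0],0]]'
python3 - <<'E'
from h import *
c=robot.get_image("wrist");save('w4',c);t=robot.get_image("top");save('t4',t);s=robot.get_image("scene");save('s4',s)
cv2.imwrite('pics/c4.png',np.hstack([cv2.resize(c["img"],(400,300)),cv2.resize(s["img"][140:290,200:400],(400,300))]))
E
```

```text
time_s: 16.3
position: [0.5327, -0.0237, 0.0677]
tcp_rot: [0.209, -3.134, 0.0]
ft_force: [0.1, 1.1, -0.5]
opening: 0.0939
grip_force: 0.0
time_s: 17.3
position: [0.6197, -0.0135, 0.1478]
tcp_rot: [-0.209, 3.134, 0.0]
ft_force: [-0.0, 0.8, -0.4]
opening: 0.0938
grip_force: 0.0
```

View pics/c4.png

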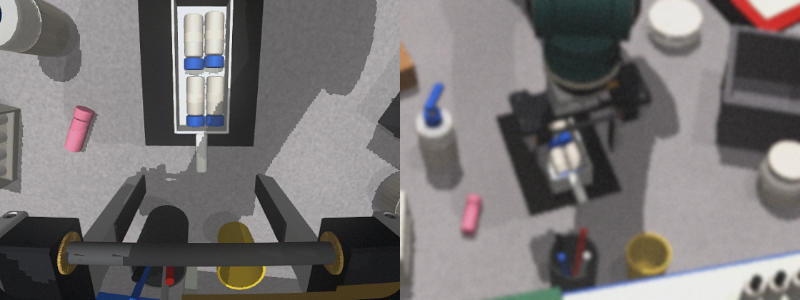

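The tray stands on the mat with all four vials in it. In the left half its back wall is at (203,131) and its handle end at (202,171). I'll measure these and also plan the pour kinematics.

Run:
```python
from h import *
b=load('w4')
for n,q,z in [('handle end',(283,239),.045),('back-',(247,184.5),.045),('back+',(322,184.5),.045),('matBL',(202,203),.003),('matBR',(356,203),.003)]: print(n,plane(b,*q,z).round(4))
# fit FK with fixed structure incl. tilted pose
import json
from scipy.optimize import least_squares
o=robot.get_obs();L=[json.loads(l) for l in open('log.txt')]
L.append([[-0.5,0.33,0.61,1.79,-0.18,1.16,1.87],[.533,-.0261,.2343],R.from_matrix([[-0.988,-0.132,-0.08],[-0.132,0.991,-0.011],[0.08,0,-0.997]]).as_rotvec().tolist()])
L.append([o['joint_pos'].tolist(),o['position'].tolist(),o['tcp_rot'].tolist()])
def fk(q,h,a,b,w,o7,oa,ob,ow,s=-1):
    Z=lambda t:R.from_euler('z',t);Y=lambda t:R.from_euler('y',t);v=lambda x,z:np.array([x,0,z])
    r=Z(-q[0])*Y(q[1]);p=v(0,h);r=r*Z(-q[2]);p=p+r.apply(v(oa,a));r=r*Y(q[3]);p=p+r.apply(v(ob,0));r=r*Z(-q[4]);p=p+r.apply(v(0,b));r=r*Y(q[5]);p=p+r.apply(v(ow,w));r=r*Z(-q[6]+o7)
    return p,r
def f(x):
    out=[]
    for q,p,rv in L:
        P,r=fk(q,*x);out+=list(P-p)+list(.3*(r.as_matrix()-R.from_rotvec(rv).as_matrix()).ravel())
    return out+[.003*(x[0]-.35),.003*(x[3]-.35)]
z=least_squares(f,[.35,.45,.5,.35,1.57,0,0,0]);print(z.cost,z.x.round(4))
F=np.array(f(z.x)[:-2]).reshape(len(L),12);print((F[:,:3]*1e3).round(1).tolist()); print(np.abs(F[:,3:]).max(1)/.3)
```

```text
handle end [ 0.6428 -0.0082  0.045 ]
back- [ 0.5981 -0.0448  0.045 ]
back+ [0.5898 0.0176 0.045 ]
matBL [ 0.6325 -0.0901  0.003 ]
matBR [0.6122 0.0612 0.003 ]
0.0027309792335088565 [ 2.8370e-01  5.0970e-01  4.7430e-01  2.3400e-01  1.5704e+00  7.0000e-04
  8.8300e-02 -3.4600e-02]
[[-28.0, 14.0, 1.4], [-24.6, 17.7, 1.6], [-16.8, 26.2, -0.4], [-9.9, 30.6, -0.1], [-0.2, 29.0, -0.3], [6.2, 14.6, -2.4], [7.4, -2.9, -4.4], [-1.4, 8.3, -1.3], [-15.5, 5.1, 5.8]]
[0.00037453 0.00038243 0.00038925 0.00039505 0.00039982 0.00040354
 0.00040614 0.00475324 0.00040467]
```

```bash
cat > kin.py <<'E'
from h import *
import json
from scipy.optimize import least_squares
def load_log():
    L=[json.loads(l) for l in open('log.txt')]
    L.append([[-0.5,0.33,0.61,1.79,-0.18,1.16,1.87],[.533,-.0261,.2343],R.from_matrix([[-0.988,-0.132,-0.08],[-0.132,0.991,-0.011],[0.08,0,-0.997]]).as_rotvec().tolist()])
    o=robot.get_obs();L.append([o['joint_pos'].tolist(),o['position'].tolist(),o['tcp_rot'].tolist()]);return L
Z=lambda t:R.from_euler('z',t);Y=lambda t:R.from_euler('y',t)
def fk(q,x):
    v=x[:15].reshape(5,3); r=Z(-q[0]);p=r.apply(v[0]);r=r*Y(q[1]);p=p+0;r=r*Z(-q[2]);p=p+r.apply(v[1]);r=r*Y(q[3]);p=p+r.apply([v[2][0],v[2][1],0]);r=r*Z(-q[4]);p=p+r.apply([v[3][0],v[3][1],v[3][2]]);r=r*Y(q[5]);p=p+r.apply([v[4][0],v[4][1],0]);r=r*Z(-q[6]+np.pi/2);p=p+r.apply([0,0,v[4][2]]);return p,r
X0=np.array([0,0,.36, 0,0,.5, 0,0,0, 0,0,.48, 0,0,.33])
def fit(L,reg=.01):
    f=lambda x:np.concatenate([fk(q,x)[0]-p for q,p,_ in L]+[reg*(x-X0)])
    z=least_squares(f,X0);return z.x,1e3*f(z.x)[:3*len(L)].reshape(-1,3)
LO=np.array([-2.81,-.39,-1.27,.06,-1.19,.19,-2.82]);HI=np.array([2.81,2.02,1.25,2.57,4.33,2,2.82])
E
python3 - <<'E'
from kin import *
L=load_log()
x,e=fit(L);print(x.round(3).tolist(),np.abs(e).max(0)); json.dump(x.tolist(),open('fk.json','w'))
m=.05
bin_=np.array([.51,.316,.0])
def ik(p,Rt,q0):
    g=lambda q:np.concatenate([5*(fk(q,x)[0]-p),(Rt.inv()*fk(q,x)[1]).as_rotvec(),.003*(q-q0)])
    z=least_squares(g,np.clip(q0,LO+m,HI-m),bounds=(LO+m,HI-m));return z.x,np.abs(z.fun[:6]).max()
q0=np.array(L[-1][0]);print(q0.round(2))
Rg=R.from_rotvec(L[-1][2]);yaw0=np.arctan2(*(Rg.as_matrix()[:2,1][::-1]))-np.pi/2
def grip(phi,a): return Z(phi)*Y(-a)*Z(-yaw0)*Rg
for a in (0.9,1.1):
  for phi in np.radians(range(-180,180,20)):
    mouth=bin_+[0,0,.14]; 
    q=q0
    best=None
    T=Z(phi)*Y(-a);p=mouth+T.apply([.17,0,.031])
    for s in (q0,q0*[1,1,-1,1,1,1,1],np.array([-.6,.3,0,1.8,1.5,1,0])):
        r=ik(p,grip(phi,a),s)
        if best is None or r[1]<best[1]:best=r
    print(a,round(np.degrees(phi)),p.round(2),round(best[1],3),best[0].round(2))
E
```

```text
[0.002, -0.014, 0.28, 0.0, -0.008, 0.502, 0.0, -0.008, -0.0, 0.001, -0.0, 0.47, 0.001, -0.0, 0.305] [0.67278123 4.11652304 0.18739013]
[-0.43  0.54  0.54  1.71 -0.32  0.98  1.94]
0.9 -180 [0.43 0.32 0.29] 0.0 [-0.45  0.66 -0.05  1.33 -0.39  1.95 -2.07]
0.9 -160 [0.43 0.29 0.29] 0.079 [-0.31  0.67 -0.39  1.33 -0.06  1.95 -1.95]
0.9 -140 [0.45 0.26 0.29] 0.095 [-0.9   0.67  0.43  1.36 -0.06  1.95 -1.3 ]
0.9 -120 [0.47 0.25 0.29] 0.0 [-1.3   1.    1.2   1.34 -0.19  1.94 -0.57]
0.9 -100 [0.5  0.24 0.29] 0.0 [-0.8   0.62  0.06  1.41  0.49  1.86 -0.96]
0.9 -80 [0.52 0.24 0.29] 0.0 [-0.81  0.55 -0.01  1.52  0.69  1.69 -0.79]
0.9 -60 [0.55 0.25 0.29] 0.0 [-0.81  0.46 -0.07  1.66  0.86  1.48 -0.65]
0.9 -40 [0.57 0.26 0.29] 0.0 [-0.78  0.37 -0.12  1.8   1.02  1.25 -0.51]
0.9 -20 [0.59 0.29 0.29] 0.0 [-0.73  0.29 -0.15  1.93  1.18  0.97 -0.39]
0.9 0 [0.59 0.32 0.29] 0.0 [-0.67  0.21 -0.15  2.03  1.33  0.65 -0.26]
0.9 20 [0.59 0.34 0.29] 0.0 [-0.59  0.16 -0.12  2.09  1.49  0.29 -0.13]
0.9 40 [0.57 0.37 0.29] 0.002 [ 0.47  0.37 -1.22  2.07  1.55  0.24  0.28]
0.9 60 [0.55 0.39 0.29] 0.016 [ 0.43  
[... 1041 characters left out ...]
  0.3  -0.17  2.01  1.38  1.13 -0.64]
1.1 0 [0.56 0.32 0.31] 0.0 [-0.73  0.19 -0.19  2.16  1.67  0.82 -0.65]
1.1 20 [0.56 0.33 0.31] 0.0 [-0.54  0.11 -0.23  2.26  2.2   0.48 -0.86]
1.1 40 [0.55 0.35 0.31] 0.0 [ 0.56  0.28 -1.22  2.24  2.89  0.31 -1.07]
1.1 60 [0.53 0.36 0.31] 0.016 [ 0.68  0.4  -1.22  2.17  4.28  0.27 -2.1 ]
1.1 80 [0.52 0.36 0.31] 0.212 [ 0.6   0.54 -1.22  1.89 -0.42  0.55  2.77]
1.1 100 [0.5  0.36 0.31] 0.227 [ 0.52  0.7  -1.22  1.7  -0.24  0.9   2.77]
1.1 120 [0.49 0.36 0.31] 0.337 [ 0.41  0.85 -1.22  1.51 -0.13  1.25  2.77]
1.1 140 [0.47 0.35 0.31] 0.482 [ 0.27  0.99 -1.22  1.32 -0.08  1.59  2.77]
1.1 160 [0.46 0.33 0.31] 0.593 [ 0.12  1.12 -1.22  1.13 -0.09  1.94  2.77]
```

```bash
python3 -m handwheel '[[[0,0,0],[-0.55,0.05,-1],0],[[0,0,0],[0,0,-1],0],[[0,0,0],[0,0,-1],0],[[0,0,0],[0,0,-1],0],[[0,0,0],[0,0,-1],0],[[0,0,0],[0,0,-0.5],0],[[0,0,0],[0,0,0],1],[[0,0,0],[0,0,0],1]]' 60
python3 -m handwheel '[[[0,0,0],[0,0,0],1],[[0,0,0],[0,0,0],1],[[0,0,0],[0,0,0],1],[[0,0,0],[0,0,0],1],[[0,0,0],[0,0,0],1],[[0,0,0],[0,0,0],1],[[0,0,0],[0,0,0],1],[[0,0,0],[0,0,0],1]]' 60
python3 - <<'E'
from kin import *
t=load('top0');s=load('scene0')
C=[]
for a,b in [((117,171),(413,197)),((190,200),(361,188)),((159,260),(365,155)),((89,234),(414,158))]:
    X,e=tri(t,a,s,b);C.append(X);print(X.round(3),round(e,4))
print(np.mean(C,0))
E
```

```text
time_s: 18.45
position: [0.6084, -0.0127, 0.0378]
tcp_rot: [-0.209, 3.134, 0.0]
ft_force: [0.7, 0.3, 0.4]
opening: 0.0776
grip_force: 0.0
time_s: 19.45
position: [0.608, -0.0126, 0.0372]
tcp_rot: [-0.209, 3.134, 0.0]
ft_force: [-0.4, -0.7, -1.1]
opening: 0.0136
grip_force: 60.0
[0.611 0.365 0.124] 0.0035
[0.546 0.215 0.12 ] 0.0217
[0.413 0.278 0.111] 0.007
[0.473 0.419 0.134] 0.002
[0.51109455 0.31908955 0.12234481]
```

```bash
python3 -m handwheel '[[[0,0,0],[0,0,0.3],1],[[-0.06,0.5,0],[0,0,0.5],1],[[-0.06,0.5,0],[0,0,0.8],1],[[-0.06,0.5,0],[0,0,1],1],[[-0.06,0.5,0],[0,0,1],1],[[0,0,0],[0,0,1],1],[[0,0,0],[0,0,1],1],[[0,0,0],[0,0,1],1]]'
python3 -m handwheel '[[[0,0,0],[0,0,1],1],[[0,0,0],[0,0,1],1],[[0,0,0],[0,0,1],1],[[0,0,-0.5],[0,0.3,0],1],[[0.03,0,-0.9],[0,0.5,0],1],[[0.03,0,-0.9],[0,0.5,0],1],[[0,0,0],[0,0,0],1],[[0,0,0],[0,0,0],1]]'
python3 - <<'E'
from kin import *
c=robot.get_image("wrist");save('w5',c);s=robot.get_image("scene");save('s5',s)
cv2.imwrite('pics/c5.png',np.hstack([cv2.resize(c["img"],(400,300)),cv2.resize(s["img"][120:270,200:400],(400,300))]))
o=robot.get_obs();x=np.array(json.load(open('fk.json')));print(o["joint_pos"].round(2),fk(o["joint_pos"],x)[0]-o["position"]);print(R.from_rotvec(o["tcp_rot"]).as_matrix().round(3).tolist(),o["ft_torque"].round(2))
E
```

```text
time_s: 20.45
position: [0.6078, -0.0126, 0.1706]
tcp_rot: [0.198, -2.975, 0.012]
ft_force: [0.6, 0.0, -3.3]
opening: 0.0134
grip_force: 60.0
time_s: 21.45
position: [0.608, 0.013, 0.2295]
tcp_rot: [-0.073, -2.98, -0.016]
ft_force: [0.0, -0.7, -2.1]
opening: 0.0136
grip_force: 60.0
[-0.47  0.54  0.6   1.54 -0.3   1.33  1.7 ] [ 1.53528673e-03  7.45198152e-04 -4.68883120e-05]
[[-0.986, 0.05, -0.16], [0.048, 0.999, 0.015], [0.16, 0.007, -0.987]] [-0.02 -0.44  0.01]
```

View pics/c5.png

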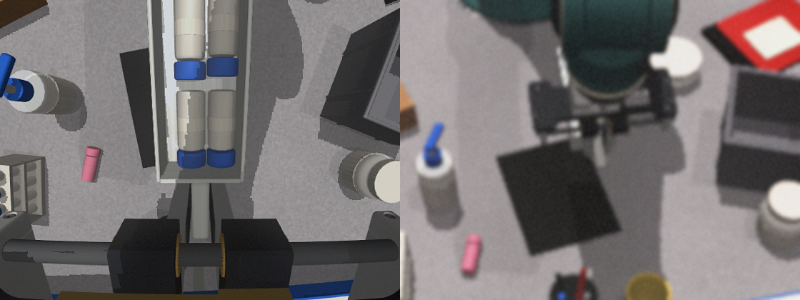

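The tray is held by its handle and tilted slightly mouth-up, with all four vials slid against its back wall at (205,130). Moving to the bin.

```bash
python3 -m handwheel '[[[0,0,-0.5],[0,0.3,0],1],[[0,0,-0.9],[0,0.5,-0.1],1],[[0,0,-0.9],[0,0.5,-0.2],1],[[0,0,-0.9],[0,0.5,-0.2],1],[[0,0,-0.9],[0,0.5,-0.2],1],[[0,0,-0.9],[0,0.5,-0.2],1],[[0,0,-0.9],[0,0.5,-0.2],1],[[0,0,-0.9],[0,0.5,-0.2],1]]'
python3 -m handwheel '[[[0,0,-0.9],[0,0.5,0],1],[[0,0,-0.9],[0,0.5,0],1],[[0,0,-0.9],[0,0.5,0],1],[[0,0,-0.9],[0,0.5,0],1],[[0,0,-0.9],[0,0.5,0],1],[[0,0,-0.9],[0,0.5,0],1],[[0,0,-0.3],[0,0.4,0],1],[[0,0,0],[0,0.2,0],1]]'
python3 - <<'E'
from kin import *
o=robot.get_obs();x=np.array(json.load(open('fk.json')));print(o["joint_pos"].round(2));A=R.from_rotvec(o["tcp_rot"]).as_matrix();print(A.round(3).tolist())
yt=A[:,1];phi=np.arctan2(-yt[0],yt[1]);print('phi',np.degrees(phi)); a0=-np.arcsin(A[2,0]) ; print('a0',a0)
u=np.array([np.cos(phi),np.sin(phi),0]);M=np.array([.511,.318,0])+.03*u
prev=o["position"]
for k in range(0,18):
    a=-.16+.08*k; zm=.155-.0012*k
    p=M+[0,0,zm]+(Z(phi)*Y(-a)).apply([.1605,0,.031]);print(k,round(a,2),p.round(3),((p-prev)/.02).round(2));prev=p
E
```

```text
time_s: 22.55
position: [0.608, 0.0894, 0.2032]
tcp_rot: [-0.878, -2.857, -0.081]
ft_force: [-0.2, 0.7, -2.6]
opening: 0.0136
grip_force: 60.0
time_s: 23.55
position: [0.6079, 0.1617, 0.2032]
tcp_rot: [-1.504, -2.6, -0.13]
ft_force: [0.0, -0.6, -1.7]
opening: 0.0132
grip_force: 60.0
[-0.75  0.57  0.75  1.61 -0.57  1.22  0.68]
[[-0.493, 0.867, -0.074], [0.855, 0.498, 0.142], [0.16, 0.007, -0.987]]
phi -60.11497468528378
a0 -0.16066135376744284
0 -0.16 [0.607 0.15  0.16 ] [-0.03 -0.57 -2.16]
1 -0.08 [0.607 0.151 0.172] [-0.02  0.04  0.59]
2 0.0 [0.606 0.153 0.184] [-0.05  0.09  0.59]
3 0.08 [0.604 0.155 0.195] [-0.07  0.13  0.58]
4 0.16 [0.602 0.159 0.206] [-0.1   0.17  0.56]
5 0.24 [0.6   0.163 0.217] [-0.12  0.22  0.54]
6 0.32 [0.597 0.168 0.228] [-0.15  0.26  0.52]
7 0.4 [0.594 0.174 0.238] [-0.17  0.3   0.5 ]
8 0.48 [0.59  0.181 0.247] [-0.19  0.33  0.47]
9 0.56 [0.585 0.188 0.256] [-0.21  0.37  0.44]
10 0.64 [0.581 0.196 0.264] [-0.23  0.4   0.4 ]
11 0.72 [0.576 0.205 0.271] [-0.25  0.43  0.36]
12 0.8 [0.571 0.214 0.277] [-0.27  0.46  0.32]
13 0.88 [0.565 0.224 0.283] [-0.28  0.49  0.28]
14 0.96 [0.559 0.234 0.287] [-0.29  0.51  0.23]
15 1.04 [0.553 0.245 0.291] [-0.3   0.53  0.18]
16 1.12 [0.547 0.256 0.294] [-0.31  0.54  0.13]
17 1.2 [0.541 0.267 0.295] [-0.32  0.55  0.08]
```

Run:
```python
from kin import *
L=load_log();x,e=fit(L);print(np.abs(e).max())
o=robot.get_obs();q=o["joint_pos"];A=R.from_rotvec(o["tcp_rot"]);phi=np.radians(-60.1);G=(Z(phi)*Y(.16)).inv()*A
u=np.array([np.cos(phi),np.sin(phi),0]);M=np.array([.511,.318,0])+.03*u
for k in range(0,18):
    a=-.16+.08*k;p=M+[0,0,.155-.0012*k]+(Z(phi)*Y(-a)).apply([.1605,0,.031]);Rt=Z(phi)*Y(-a)*G
    g=lambda v:np.concatenate([5*(fk(v,x)[0]-p),(Rt.inv()*fk(v,x)[1]).as_rotvec(),.003*(v-q)])
    z=least_squares(g,np.clip(q,LO+.01,HI-.01),bounds=(LO,HI));print(k,z.x.round(2),np.abs(z.fun[:6]).max().round(3),np.abs(z.x-q).max().round(2));q=z.x
```

```text
3.5491451332515975
0 [-0.72  0.61  0.73  1.66 -0.6   1.15  0.74] 0.0 0.07
1 [-0.79  0.6   0.77  1.66 -0.54  1.12  0.68] 0.0 0.07
2 [-0.87  0.58  0.82  1.67 -0.47  1.09  0.61] 0.0 0.07
3 [-0.95  0.57  0.87  1.68 -0.41  1.06  0.55] 0.0 0.08
4 [-1.03  0.57  0.92  1.69 -0.34  1.05  0.48] 0.0 0.08
5 [-1.11  0.58  0.97  1.69 -0.28  1.03  0.42] 0.0 0.08
6 [-1.19  0.59  1.02  1.7  -0.22  1.02  0.36] 0.0 0.08
7 [-1.26  0.61  1.07  1.7  -0.17  1.02  0.3 ] 0.0 0.08
8 [-1.34  0.64  1.12  1.71 -0.12  1.02  0.24] 0.0 0.07
9 [-1.4   0.68  1.16  1.71 -0.07  1.02  0.19] 0.0 0.07
10 [-1.46  0.72  1.2   1.71 -0.03  1.03  0.14] 0.0 0.06
11 [-1.52  0.76  1.24  1.71  0.    1.04  0.1 ] 0.0 0.05
12 [-1.56  0.8   1.25  1.71  0.06  1.05  0.04] 0.0 0.06
13 [-1.59  0.83  1.25  1.7   0.12  1.07 -0.02] 0.0 0.06
14 [-1.62  0.87  1.25  1.7   0.17  1.09 -0.08] 0.0 0.06
15 [-1.65  0.91  1.25  1.69  0.21  1.11 -0.13] 0.0 0.05
16 [-1.67  0.96  1.25  1.69  0.25  1.13 -0.17] 0.0 0.05
17 [-1.7   1.01  1.25  1.68  0.28  1.16 -0.21] 0.0 0.05
```

```bash
python3 -m handwheel '[[[0,0,0],[0,-0.3,-0.7],1],[[0,0,0],[0,-0.2,-0.8],1],[[0,0,0],[0,-0.1,-0.6],1],[[-0.87,-0.5,0],[0,0.05,0.6],1],[[-0.87,-0.5,0],[-0.05,0.1,0.6],1],[[-0.87,-0.5,0],[-0.05,0.1,0.6],1],[[-0.87,-0.5,0],[-0.1,0.15,0.55],1],[[-0.87,-0.5,0],[-0.1,0.2,0.55],1]]'
python3 -m handwheel '[[[-0.87,-0.5,0],[-0.15,0.25,0.5],1],[[-0.87,-0.5,0],[-0.15,0.3,0.5],1],[[-0.87,-0.5,0],[-0.2,0.35,0.45],1],[[-0.87,-0.5,0],[-0.2,0.35,0.45],1],[[-0.87,-0.5,0],[-0.25,0.4,0.4],1],[[-0.87,-0.5,0],[-0.25,0.45,0.35],1],[[-0.87,-0.5,0],[-0.25,0.45,0.3],1],[[-0.87,-0.5,0],[-0.3,0.5,0.3],1]]'
python3 -c "
from workcell import robot
o=robot.get_obs();print(o['joint_pos'].round(2),o['ft_torque'].round(2))"
```

```text
time_s: 24.55
position: [0.6019, 0.1612, 0.2191]
tcp_rot: [1.463, 2.53, -0.17]
ft_force: [0.1, 0.9, -2.3]
opening: 0.0136
grip_force: 60.0
time_s: 25.55
position: [0.5668, 0.2227, 0.2838]
tcp_rot: [1.156, 2.007, -0.543]
ft_force: [0.2, 0.4, -2.3]
opening: 0.0133
grip_force: 60.0
[-1.6   0.81  1.21  1.71  0.16  1.08 -0.08] [0.77 0.51 0.01]
```

```bash
python3 -m handwheel '[[[-0.87,-0.5,0],[-0.3,0.5,0.25],1],[[-0.87,-0.5,0],[-0.3,0.5,0.2],1],[[-0.87,-0.5,0],[-0.3,0.5,0.15],1],[[-0.87,-0.5,0],[-0.3,0.5,0.1],1],[[0,0,0],[0,0,0],1],[[0,0,0],[0,0,0],1],[[0,0,0],[0,0,0],1],[[0,0,0],[0,0,0],1]]'
python3 - <<'E'
from kin import *
o=robot.get_obs();print(o['joint_pos'].round(2),o['ft_torque'].round(2),R.from_rotvec(o["tcp_rot"]).as_matrix().round(2).tolist())
c=robot.get_image("wrist");save('w6',c);s=robot.get_image("scene");save('s6',s);t=robot.get_image("top");save('t6',t)
for n,c,b in (('top',t,(80,200,160,270)),('scene',s,(340,430,140,220)),('wrist',c,(0,560,0,420))):
    x0,x1,y0,y1=b;h=cv2.cvtColor(c["img"][y0:y1,x0:x1],cv2.COLOR_BGR2HSV);m=cv2.inRange(h,(105,120,60),(125,255,255));k,l,st,ce=cv2.connectedComponentsWithStats(m)
    print(n,[(st[i,4],(ce[i]+[x0,y0]).round().tolist()) for i in range(1,k) if st[i,4]>8])
cv2.imwrite('pics/c6.png',np.vstack([np.hstack([cv2.resize(t["img"][150:270,70:230],(400,300),interpolation=2),cv2.resize(s["img"][120:225,300:440],(400,300),interpolation=2)]),np.hstack([cv2.resize(c["img"],(400,300)),cv2.resize(t["img"],(400,300))])]))
E
```

```text
time_s: 26.55
position: [0.5432, 0.2619, 0.2985]
tcp_rot: [1.0, 1.734, -0.681]
ft_force: [-0.5, -0.5, -1.8]
opening: 0.0133
grip_force: 60.0
[-1.7   1.    1.22  1.68  0.31  1.18 -0.25] [ 1.02  0.64 -0.05] [[-0.18, 0.86, 0.47], [0.31, 0.5, -0.81], [-0.93, 0.0, -0.36]]
top [(np.int32(75), [119.0, 233.0])]
scene [(np.int32(38), [400.0, 180.0])]
wrist [(np.int32(4878), [465.0, 77.0]), (np.int32(188), [129.0, 144.0]), (np.int32(870), [3.0, 205.0]), (np.int32(257), [21.0, 165.0]), (np.int32(1816), [61.0, 170.0]), (np.int32(908), [190.0, 165.0]), (np.int32(162), [121.0, 160.0]), (np.int32(180), [210.0, 181.0]), (np.int32(452), [17.0, 223.0]), (np.int32(6194), [104.0, 232.0]), (np.int32(415), [212.0, 230.0]), (np.int32(7397), [120.0, 284.0]), (np.int32(770), [232.0, 278.0]), (np.int32(234), [15.0, 279.0]), (np.int32(246), [276.0, 332.0]), (np.int32(214), [154.0, 330.0]), (np.int32(246), [83.0, 334.0]), (np.int32(3598), [109.0, 389.0]), (np.int32(1431), [275.0, 392.0])]
```

View pics/c6.png

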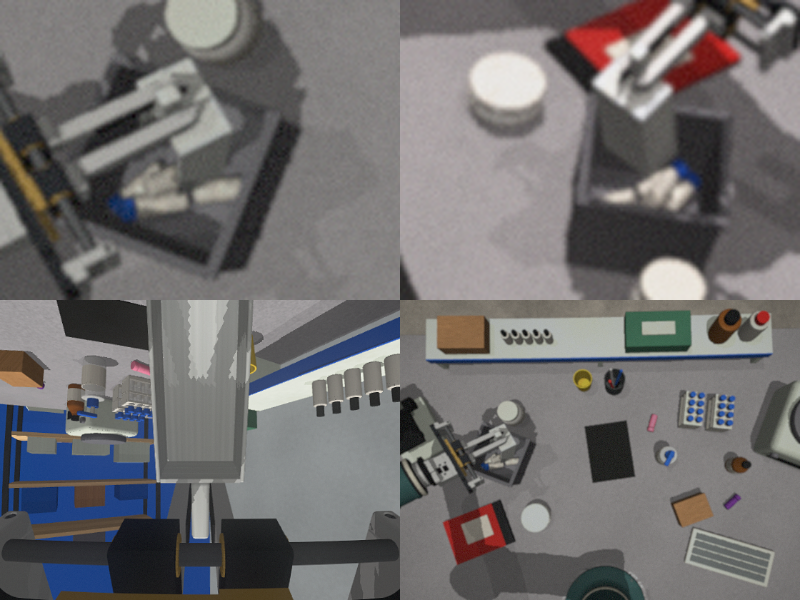

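The tray is empty (bottom-left view, no vials in it). The vials lie in the bin at (175,190) in the top crop, and none is to be seen outside it. Now I'll bring the tray back.

```bash
python3 -m handwheel '[[[0.87,0.5,0],[0.3,-0.5,0],1],[[0.87,0.5,0],[0.3,-0.5,0],1],[[0.87,0.5,0],[0.3,-0.5,0],1],[[0.87,0.5,0],[0.3,-0.5,-0.1],1],[[0.87,0.5,0],[0.3,-0.5,-0.1],1],[[0.87,0.5,0],[0.25,-0.45,-0.2],1],[[0.87,0.5,0],[0.25,-0.45,-0.25],1],[[0.87,0.5,0],[0.25,-0.4,-0.3],1]]'
python3 -m handwheel '[[[0.87,0.5,0],[0.2,-0.35,-0.3],1],[[0.87,0.5,0],[0.2,-0.35,-0.3],1],[[0.87,0.5,0],[0.15,-0.3,-0.4],1],[[0.87,0.5,0],[0.15,-0.25,-0.4],1],[[0.87,0.5,0],[0.1,-0.2,-0.4],1],[[0.87,0.5,0],[0.1,-0.15,-0.4],1],[[0.87,0.5,0],[0.05,-0.1,-0.4],1],[[0,0,0.4],[0,-0.3,0],1]]'
python3 -m handwheel '[[[0,0,0.9],[0,-0.5,0],1],[[0,0,0.9],[0,-0.5,0],1],[[0,0,0.9],[0,-0.5,0],1],[[0,0,0.9],[0,-0.5,0],1],[[0,0,0.9],[0,-0.5,0],1],[[0,0,0.9],[0,-0.5,0],1],[[0,0,0.9],[0,-0.5,0],1],[[0,0,0.9],[0,-0.5,0],1]]'
python3 -m handwheel '[[[0,0,0.9],[0,-0.5,0],1],[[0,0,0.9],[0,-0.5,0],1],[[0,0,0.9],[0,-0.5,0],1],[[0,0,0.9],[0,-0.5,0],1],[[0,0,0.9],[0,-0.5,0],1],[[0,0,0.9],[0,-0.5,0],1],[[0,0,0.9],[0,-0.5,0],1],[[0,0,0.9],[0,-0.4,0],1]]'
python3 - <<'E'
from kin import *
c=robot.get_image("wrist");save('w7',c)
o=robot.get_obs();A=R.from_rotvec(o["tcp_rot"]);print(o["position"],A.as_matrix().round(3).tolist(),o["joint_pos"].round(2))
T=Z(np.radians(7.5))*R.from_matrix([[-1,0,0],[0,1,0],[0,0,-1]])
print('turn units',((T*A.inv()).as_rotvec()/.08).round(2),'shift',((np.array([.6097,-.0146,.0372])-o["position"])/.02).round(2))
E
```

```text
time_s: 27.7
position: [0.5881, 0.186, 0.2794]
tcp_rot: [1.316, 2.277, -0.369]
ft_force: [0.1, 0.5, -0.9]
opening: 0.0135
grip_force: 60.0
time_s: 28.7
position: [0.6073, 0.1443, 0.2269]
tcp_rot: [1.532, 2.74, 0.01]
ft_force: [-0.5, -0.7, -0.8]
opening: 0.0137
grip_force: 60.0
time_s: 29.7
position: [0.6069, 0.0657, 0.2273]
tcp_rot: [0.685, 3.065, 0.011]
ft_force: [0.6, 0.1, -0.5]
opening: 0.0134
grip_force: 60.0
time_s: 30.7
position: [0.6068, -0.0125, 0.2273]
tcp_rot: [0.214, -3.134, -0.011]
ft_force: [0.5, 0.5, -1.0]
opening: 0.0139
grip_force: 60.0
[ 0.60676755 -0.0136395   0.22734211] [[-0.99, -0.138, -0.001], [-0.138, 0.99, 0.006], [0.0, 0.006, -1.0]] [-0.44  0.43  0.55  1.67 -0.25  1.12  1.89]
turn units [-0.08 -0.01 -0.1 ] shift [ 0.15 -0.05 -9.51]
```

```bash
python3 -m handwheel '[[[-0.08,0,-0.1],[0.15,-0.05,-1],1],[[0,0,0],[0,0,-1],1],[[0,0,0],[0,0,-1],1],[[0,0,0],[0,0,-1],1],[[0,0,0],[0,0,-1],1],[[0,0,0],[0,0,-1],1],[[0,0,0],[0,0,-1],1],[[0,0,0],[0,0,-1],1]]'
python3 - <<'E'
from h import *
a=load('w5')["img"];b=load('w7')["img"]
for x0,x1,y0,y1 in [(215,250,235,265),(320,350,235,265),(265,300,250,300),(205,235,60,140),(335,362,60,140)]:
    r=cv2.matchTemplate(b[max(0,y0-25):y1+25,x0-25:x1+25],a[y0:y1,x0:x1],cv2.TM_CCOEFF_NORMED);_,v,_,l=cv2.minMaxLoc(r);print(v,l[0]-25,l[1]-min(25,y0))
E
```

```text
time_s: 31.75
position: [0.61, -0.0126, 0.0659]
tcp_rot: [0.198, -3.134, -0.001]
ft_force: [-0.0, 0.1, -1.5]
opening: 0.0131
grip_force: 60.0
0.7249914407730103 0 0
0.618344247341156 0 0
0.9963673949241638 0 0
0.8428086638450623 0 2
0.9863460063934326 0 3
```

```bash
python3 -m handwheel '[[[0,0,0],[0,-0.1,-0.7],1],[[0,0,0],[0,0,-0.4],1],[[0,0,0],[0,0,-0.2],1],[[0,0,0],[0,0,-0.1],1],[[0,0,0],[0,0,0],1],[[0,0,0],[0,0,0],1],[[0,0,0],[0,0,0],1],[[0,0,0],[0,0,0],1]]'
```

```text
time_s: 32.75
position: [0.61, -0.0145, 0.0393]
tcp_rot: [0.198, -3.134, -0.002]
ft_force: [-0.4, 0.9, -1.6]
opening: 0.0134
grip_force: 60.0
```

```bash
python3 -m handwheel '[[[0,0,0],[0,0,-0.05],1],[[0,0,0],[0,0,-0.05],1],[[0,0,0],[0,0,0],1],[[0,0,0],[0,0,0],1],[[0,0,0],[0,0,0],0],[[0,0,0],[0,0,0],0],[[0,0,0],[0,0,0],0],[[0,0,0],[0,0,0],0]]'
python3 -m handwheel '[[[0,0,0],[0,0,0],0],[[0,0,0],[0,0,0.5],0],[[0,0,0],[0,0,1],0],[[0,0,0],[0,0,1],0],[[0,0,0],[0,0,1],0],[[0,0,0],[0,0,1],0],[[0,0,0],[0,0,1],0],[[0,0,0],[0,0,1],0]]'
python3 -m handwheel '[[[0,0,0],[0,0,1],0],[[0,0,0],[0,0,1],0],[[0,0,0],[0,0,1],0],[[0,0,0],[0,0,1],0],[[0,0,0],[0,0,0],0],[[0,0,0],[0,0,0],0],[[0,0,0],[0,0,0],0],[[0,0,0],[0,0,0],0]]'
python3 - <<'E'
from h import *
c=robot.get_image("wrist");save('w8',c);t=robot.get_image("top");save('t8',t);s=robot.get_image("scene");save('s8',s)
g=c["img"].max(2)
m=((g<45)).astype(np.uint8);m[300:]=0
h=cv2.cvtColor(c["img"],cv2.COLOR_BGR2HSV)
# predicted tray rim points in wrist view, and local edge strength check
y=np.radians(7.5);u=np.array([np.cos(y),np.sin(y)]);v=np.array([-u[1],u[0]]);C=np.array([.5225,-.026])
for n,(X,Y_,z) in dict(mm=(-72.5,-32,45),mp=(-72.5,32,45),bm=(72.5,-32,45),bp=(72.5,32,45),h=(122.5,0,45),floor=(0,0,6)).items():
    P=np.r_[C+X/1e3*u+Y_/1e3*v,z/1e3];print(n,np.round(proj(c,P),1))
for r in (60,100,140,180,220,240): print(r,g[r,215:350:3].tolist())
for n,c2,b in (('top',t,(80,200,160,270)),('scene',s,(340,430,140,220))):
    x0,x1,y0,y1=b;hh=cv2.cvtColor(c2["img"][y0:y1,x0:x1],cv2.COLOR_BGR2HSV);mm=cv2.inRange(hh,(105,120,60),(125,255,255));k,l,st,ce=cv2.connectedComponentsWithStats(mm)
    print(n,[(int(st[i,4]),(ce[i]+[x0,y0]).round().tolist()) for i in range(1,k) if st[i,4]>3])
# bystanders: diff top0 vs t8 outside arm
d=cv2.absdiff(cv2.GaussianBlur(load('scene0')["img"],(5,5),0),cv2.GaussianBlur(s["img"],(5,5),0)).max(2)
k,l,st,ce=cv2.connectedComponentsWithStats((d>40).astype(np.uint8));print([(st[i].tolist()) for i in range(1,k) if st[i,4]>15])
E
```

```text
time_s: 33.75
position: [0.61, -0.0146, 0.0372]
tcp_rot: [0.198, -3.134, -0.001]
ft_force: [-0.1, -0.5, -0.3]
opening: 0.0501
grip_force: 0.0
time_s: 34.75
position: [0.61, -0.0146, 0.1686]
tcp_rot: [0.198, -3.134, -0.001]
ft_force: [-0.9, -0.6, 0.0]
opening: 0.0938
grip_force: 0.0
time_s: 35.75
position: [0.6098, -0.0146, 0.2467]
tcp_rot: [0.198, -3.133, -0.001]
ft_force: [-0.4, 0.5, -0.1]
opening: 0.0939
grip_force: 0.0
mm [248.3  36.1]
mp [310.5  35.8]
bm [252.  174.7]
bp [308.  174.4]
h [280.2 216.2]
floor [279.7 108.9]
60 [86, 51, 49, 49, 51, 52, 55, 53, 56, 56, 54, 49, 235, 94, 224, 222, 224, 223, 223, 224, 224, 223, 224, 223, 224, 224, 223, 224, 224, 224, 125, 214, 55, 54, 54, 56, 51, 48, 44, 43, 44, 40, 35, 100, 97]
100 [141, 45, 50, 54, 53, 50, 56, 57, 58, 55, 53, 58, 234, 80, 225, 224, 223, 223, 224, 223, 225, 224, 225, 224, 223, 224, 223, 223, 224, 227, 94, 156, 49, 50, 51, 49, 49, 46, 44, 47, 43, 39, 46, 103, 98]
140 [145, 132, 49, 51, 55, 52, 52, 52, 53, 54, 54, 53, 143, 93, 228, 221, 220, 220, 220, 220, 221, 222, 220, 223, 216, 151, 157, 139, 137, 141, 82, 132, 49, 47, 
[... 596 characters left out ...]
100, 96, 95, 98, 96, 93, 102, 100, 100, 96, 152, 149, 152]
top [(42, [150.0, 216.0]), (74, [119.0, 233.0])]
scene [(38, [400.0, 180.0])]
[[244, 0, 20, 33, 139], [255, 0, 10, 7, 25], [263, 0, 35, 98, 1204], [299, 0, 15, 57, 496], [443, 0, 55, 36, 1217], [225, 24, 10, 9, 38], [245, 27, 10, 5, 34], [228, 33, 5, 6, 21], [445, 34, 24, 11, 122], [421, 43, 61, 48, 1137], [251, 58, 79, 225, 7665], [422, 76, 5, 10, 38], [311, 137, 54, 40, 965], [375, 136, 85, 44, 1784], [372, 177, 31, 16, 283], [262, 190, 34, 51, 944], [170, 207, 11, 31, 117], [183, 206, 11, 30, 119], [176, 209, 3, 9, 22], [182, 208, 7, 9, 40], [182, 227, 5, 7, 29], [174, 228, 3, 9, 23], [175, 241, 5, 13, 41], [267, 264, 8, 20, 107]]
```

Run:
```python
from h import *
for n in('scene','top'):
    a=load(n+'0')["img"].astype(int);b=load(n[0]+'8')["img"].astype(int)
    m=((b.min(2)>150)&(b.min(2)-a.min(2)>35)).astype(np.uint8);k,l,st,ce=cv2.connectedComponentsWithStats(m);print(n,[st[i].tolist() for i in range(1,k) if st[i,4]>8])
    m=((b[...,0]-b[...,2]>60)&(a[...,0]-a[...,2]<30)).astype(np.uint8);k,l,st,ce=cv2.connectedComponentsWithStats(m);print(' blue',[st[i].tolist() for i in range(1,k) if st[i,4]>4])
t=load('t8')["img"];g=t.min(2)[190:250,100:175];print('\n'.join(''.join('#' if v>125 else '+' if v>100 else '.' for v in r) for r in g[::2]))
```

```text
scene [[421, 46, 31, 22, 404], [453, 74, 11, 17, 91], [311, 136, 53, 41, 958], [395, 142, 65, 38, 1544], [384, 179, 17, 14, 130], [371, 187, 11, 4, 38], [265, 197, 23, 33, 486], [169, 205, 12, 34, 129], [183, 205, 12, 31, 130], [172, 240, 3, 7, 14]]
 blue [[396, 177, 8, 7, 20]]
top [[129, 217, 17, 10, 66], [120, 222, 8, 6, 24], [148, 222, 18, 8, 108], [125, 228, 19, 6, 71], [169, 285, 34, 41, 895], [224, 292, 23, 12, 179], [249, 297, 8, 7, 23], [262, 298, 6, 9, 23]]
 blue [[146, 212, 7, 9, 40], [114, 229, 10, 9, 55]]
#######++++.......................++++++++++++++++++++++++++++++++++.......
######++++.......................+++++++++++++++++++++++++++++++++++++++++.
#####++++......................+++++++.++++++++++++++++++++++++++++++++++++
####++++......................+++++++++++++++++++++++++++++++++++++++++++++
####+++.......................++++++++++.++++++++++++++++++++++++++++++++++
###++++......................++++++++++++++++++++++++++++++++++++++++++++++
##++++......................+++++++++++++++++++++++++++++++++++++++++++++++
+++++.......................+++++++.+++++++++
[... 1002 characters left out ...]
#++++++++.......
........................+###################++.++++++++++++++++++++........
..........................++++++++##+++++.......++++++++++++++++++.........
......................................................+++++++++++..........
+++.......................................................++++++...........
+++++++....................................................+++++...........
+++++++++++++.............................................+++++............
######++++++++++++........................................++++.............
##########+##++++++++++..................................++++............++
##################++++++++++............................++++............+##
```

```bash
python3 -c "
from workcell import robot
print(robot.close_job())"
```

```text
the job is handed in; nothing more can be done
None
```

The job is handed in at about 36 s: the vials were tipped into the bin (the images are consistent with all four, though they overlap) and the empty tray stands upright on the middle of the mat, let go; the images showed no bystander moved.

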